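Double-lid the tablet jar, then take the outer lid to the tag reader

TASK

Lift the nested double lid off its rest in one piece, set it gently down on the open tablet jar so the inner lid is fully seated, and let go. Then lift off the outer lid alone, leaving the inner lid seated on the jar, and finish still holding the outer lid level, centred over the tag reader's disc and about 10 cm above it. Leave the other things standing where they are, and do not push the jar around.

Things in the scene. Friction and masses are not known exactly. Their poses are not given: they have to be found in the camera images.
- jar: Open white tablet jar, loose, about 0.6 kg: a plain round vessel 90 mm outside diameter, 82 inside, 70 tall, with tablets in it up to about 36 above its foot. Origin: centre of its underside, z up; the rim is at z = 70. The only 90 mm wide open vessel on the table.
- rest: Fixed low lid rest: 130 x 130 x 4 mm square white foot with a short round collar, 90 outside, 82 inside, 25 tall, on which the double lid sits at the start. Origin: centre of its underside.
- inner_lid: Inner lid, white plastic, 0.15 kg: round flange 88 mm dia, 5 thick; under it a tapered plug (77 dia, 10 deep, 70 at its foot) that drops into the jar mouth; on top an upright stem. Origin: on the axis at the flange's underside, so 70 above the jar's origin when fully seated there, 25 above the rest's at the start. z up.
- stem_top (a point): Top centre of the inner lid's upright round stem, 18 mm dia; 62 mm above the lid's origin. The stem passes through the outer lid and sticks 28 mm out above its collar: gripping the stem there lifts both lids together, the outer one resting on the flange.
- outer_lid: Outer lid, bare aluminium, 0.12 kg, lying loose over the inner lid: round plate 108 mm dia with a 26 hole for the stem (4 play all round), a skirt 3 thick hanging down round flange and jar (102 inside), and a collar on top. Origin: the same point as the inner lid's when nested. z up: plate z = 5 to 9, collar to z = 34, skirt's lower edge z = -12.
- collar_top (a point): Centre of the outer lid's collar at its upper edge, 34 mm above the lid's origin. The collar is a round upright ring round the stem, 44 outside, 26 inside, standing 25 mm above the plate. Gripping it lifts the outer lid alone: nothing latches the lids together.
- reader: Fixed tag reader: flat square plastic pad 130 x 130 x 18 mm with a round 90 mm rubber disc 2 high in the middle. Origin: centre of its underside.
- reader_top (a point): Centre of the reader's rubber disc, 20 mm above the table; z up.
- dropper_a: Bystander: small white dropper bottle, 30 dia x 52 tall mm, loose, standing upright. Origin: centre of its underside.
- dropper_b: Bystander: small white dropper bottle, 30 dia x 52 tall mm, loose, standing upright. Origin: centre of its underside.
- carton_a: Bystander: small paper carton 70 (along its x) x 32 x 45 tall mm, loose, standing upright. Origin: centre of its underside.
- carton_b: Bystander: small paper carton 70 (along its x) x 32 x 45 tall mm, loose, standing upright. Origin: centre of its underside.
- syrup_a: Bystander: amber bottle, 56 dia x 115 tall mm, loose, standing upright. Origin: centre of its underside.
- syrup_b: Bystander: amber bottle, 56 dia x 115 tall mm, loose, standing upright. Origin: centre of its underside.
- small_jar: Bystander: small empty open white pot, not the jar the lids belong to, 66 dia x 48 tall mm, loose, standing upright. Origin: centre of its underside.
There are look-alikes about, which are no part of the job. What is shaped like the outer_lid but black or red is not meant.

How it is judged:
On the way, in this order (a step that is already met when the one before it is completed fails the run):
1. both lids, still nested, are lifted clear of the rest (distance between outer_lid and inner_lid below 0.01 m and z of inner_lid in the frame of rest above 0.06 m), for 0.1 s.
2. both lids are on the jar, nested, the inner lid fully seated, let go and at rest (horizontal distance between inner_lid and jar below 0.006 m and z of inner_lid in the frame of jar between 0.064 and 0.074 m and angle between the z axis of inner_lid and the z axis of jar, either way round below 0.08 rad and angle between inner_lid's own z axis and vertical below 0.15 rad and distance between outer_lid and inner_lid below 0.01 m and contact force between each of inner_lid, outer_lid and the fingers below 0.1 N and linear speed of inner_lid below 0.02 m/s), for 0.2 s.
3. the outer lid alone is held well above the inner lid, which stays seated (horizontal distance between inner_lid and jar below 0.006 m and z of inner_lid in the frame of jar between 0.064 and 0.074 m and angle between the z axis of inner_lid and the z axis of jar, either way round below 0.08 rad and angle between inner_lid's own z axis and vertical below 0.15 rad and z of outer_lid in the frame of jar above 0.145 m and contact force between outer_lid and the fingers above 0.5 N), for 0.1 s.
At the end, for the whole second after the job is handed in: Fingers alone hold the outer lid: still, level (0.2 rad), within 30 mm of the reader centre, its origin 60-160 mm above the disc. Inner lid untouched on the upright jar: within 6 mm of its axis, origin 64-74 mm above the jar foot, tilt to it under 0.08 rad (horizontal distance between inner_lid and jar below 0.006 m and z of inner_lid in the frame of jar between 0.064 and 0.074 m and angle between the z axis of inner_lid and the z axis of jar, either way round below 0.08 rad and angle between inner_lid's own z axis and vertical below 0.15 rad and horizontal distance between outer_lid and reader_top below 0.03 m and z of outer_lid in the frame of reader_top between 0.06 and 0.16 m and angle between outer_lid's own z axis and vertical below 0.2 rad and linear speed of outer_lid below 0.03 m/s and contact force between outer_lid and the fingers above 0.5 N and contact force between outer_lid and reader below 0.1 N and contact force between outer_lid and inner_lid below 0.1 N and contact force between outer_lid and jar below 0.1 N and contact force between inner_lid and the fingers below 0.1 N and angle between jar's own z axis and vertical below 0.05 rad); the arm keeps its last pose, push and grip.
It fails at once if the lids come apart (more than 20 mm) while the inner lid is not seated on the jar (distance between outer_lid and inner_lid above 0.02 m and not (horizontal distance between inner_lid and jar below 0.006 m and z of inner_lid in the frame of jar between 0.064 and 0.074 m and angle between the z axis of inner_lid and the z axis of jar, either way round below 0.08 rad and angle between inner_lid's own z axis and vertical below 0.15 rad)).
It fails at once if the lids are dropped: the inner lid is in the air, over 15 mm above its seat, without the fingers on it (z of inner_lid in the frame of jar above 0.085 m and z of inner_lid in the frame of rest above 0.045 m and contact force between inner_lid and the fingers below 0.02 N).
It fails at once if the lid is slammed or pressed hard on the jar (over 40 N) (contact force between inner_lid and jar above 40 N).
It fails at once if the jar is pushed more than 25 mm or tipped (distance of jar from where it was at the start of the episode above 0.025 m or angle between jar's own z axis and vertical above 0.2 rad).
It fails at once if a bystander is moved more than 25 mm or tipped (distance of any of dropper_a, dropper_b, carton_a, carton_b, syrup_a, syrup_b, small_jar from where it was at the start of the episode above 0.025 m or angle between any of dropper_a, dropper_b, carton_a, carton_b, syrup_a, syrup_b, small_jar's own z axis and vertical above 0.3 rad).
It also fails if it takes over 48 s, if anything falls off the work surface, if the arm or the gripper's body presses on something with over 40 N, if the wrist force passes 120 N, or if a joint passes its speed limit or range.

ROBOT

A 6-joint arm with a two-finger parallel gripper is mounted at the origin on the work surface. World frame = base frame: x ahead of the robot, y to its left, z up, the work surface at z = 0. Lengths are in m, angles in rad, forces in N, time in s.
With the tool pointing down it reaches from about 0.375 to 0.825 m from the base axis. Payload 5.5 kg.
Tool frame: the origin (TCP) lies between the finger pads; the fingertips stand 8 mm ahead of it and the grasp point (between the pads) lies 11 mm behind it; z points along the fingers, y is the direction in which the jaws open and shut (so a half turn about z gives the same grasp; the last joint's range is limited). The gripper opens to 85 mm and grips with 20 to 120 N. Pads are 22 mm wide; open, the fingers measure 114 mm over their backs; the gripper's body (76 mm by 85 mm) begins 54 mm behind the grasp point. The pads swing forward as they close: fully open they stand 13 mm farther back than shut.
Start: joints at [1.313, 0.314, -0.047, 1.21, 0, 1.571], TCP at [0.153, 0.58, 0.239] pointing down, gripper open.
Joint ranges: [-2.67, 2.67], [-0.69, 1.73], [-1.03, 1.25], [-2.08, 2.16], [-1.42, 1.45], [-3.14, 3.14]. Speed limits (rad/s): [2.39, 2.39, 3.01, 3.14, 3.14, 3.14].

INTERFACE

Orientations are given as a unit quaternion [w, x, y, z].
In Python, from station import telemetry, viewer, sign_off gives the robot as it stands.
- The arm moves only by the tool carry_out, never from a script. Its arguments are lists of equal length, an entry for each row: "linear": the shift along the tool's x, y, z in mm, a list of three; "angular": the turn, a rotation vector about the tool's x, y, z in rad, a list of three. In form: {"linear": [[x, y, z], ...], "angular": [[ax, ay, az], ...]}. A call has exactly 5 rows; each row is the pose to reach, as a shift and turn from the pose commanded when the call began, along the tool's axes at that moment; what a row does not reach only later rows make up. A row lasts 1/12 s, in which the tool goes at most 41.7 mm and 7.16 degrees, less where a joint would pass 70% of its speed; a pose out of reach is approached as far as the arm can. A call with a gripper value outside its range is refused whole. "grip" is the opening, from -1 (shut) to 1 (fully open), set as the call begins (left out, the last holds). The fingers move at their own pace and stop on an object; "grip_force" is the grip in N (left out, the last holds). Time passes only in rows, so rows that repeat a pose let the fingers close, or fill a call up. It gives the time, the measured TCP pose, the force and the opening at its end, in the units of the state.
- telemetry.read_state(): the state, without advancing time (a new reading comes with each control period).
- viewer.capture(name): name is "scene" or "top" or "wrist"; returns a dict with "color" (420x560x3 uint8, red, green, blue), "mtx" (3x3 intrinsics, pixels), "extrinsics" (4x4, takes a point from world to camera coordinates). Camera axes: x right, y up, looking along -z (the intrinsics and any distortion apply to the point x, -y, -z); pixel columns grow to the right and rows downward; lengths in m; the calibration is good to about 2 mm. A picture is of the moment at which its call begins. There is no depth.
- sign_off(): hands the job in, once; it reports no verdict.
The state is a dict: "time": time; "qpos": joint angles; "joint_vel": joint speeds; "joint_torque": joint torques, N m; "tcp_pos": TCP position; "ee_rot": TCP orientation; "wrist_force": force on the tool from outside, world axes, zero at the start; "torque": the same for the moment, N m; "opening": finger opening in m.
Only numpy, scipy, OpenCV 4.12 (cv2) and the standard library are available. Lean on these libraries where they do the work, as an engineer would, in place of code of your own. Each camera call takes 0.05 s, during which the arm holds its last target.

## Working session

There is one attempt and no reset: what is moved stays moved. The work goes in short steps, Python scripts to look and compute and a tool call to move; the robot and the scene stay as the last step left them, time stands still between calls to the robot, and variables do not carry over. Pictures are saved under pics/ and viewed, and the job is handed in when it is done.

Besides the shell and the picture viewer there is one more tool, called as name(argument=value, ...) on one line, values as JSON. carry_out: Moves the arm, as the interface text tells. Its arguments: {"type":"object","properties":{"linear":{"type":"array"},"angular":{"type":"array"},"grip":{"type":"number"},"grip_force":{"type":"number"}},"required":["linear","angular"]}

```bash
ls; mkdir -p pics; python3 - <<'E'
from station import telemetry, viewer
import cv2, json, numpy as np
s=telemetry.read_state(); print(s)
for n in ["scene","top","wrist"]:
    c=viewer.capture(n); cv2.imwrite(f"pics/{n}0.png",c["color"][:,:,::-1])
    np.savez(f"pics/{n}0.npz",**{k:np.array(v) for k,v in c.items()})
    print(n,np.round(c["mtx"],1).tolist(),np.round(c["extrinsics"],4).tolist(),c.keys())
E
```

```text
pics
{'time': 0.0, 'qpos': array([ 1.31299697e+00,  3.14213069e-01, -4.80668027e-02,  1.21022561e+00,
        1.65215719e-08,  1.57077485e+00]), 'joint_vel': array([-4.26474552e-04,  1.70446405e-03,  8.76638717e-05, -1.15154336e-03,
        1.25716908e-03,  9.40542944e-04]), 'joint_torque': array([-8.10653473e-04, -5.39581347e+01,  3.39753592e+01,  1.91572920e-02,
       -1.53901333e-04, -4.64291986e-06]), 'tcp_pos': array([0.15282654, 0.57962054, 0.23844772]), 'ee_rot': array([-1.09867270e-04,  1.28532335e-01,  9.91704950e-01, -8.47485607e-04]), 'wrist_force': array([-0.41436857, -0.20222518, -0.61625964]), 'torque': array([ 6.15320352e-05, -2.99103942e-03,  2.03873793e-03]), 'opening': 0.08527937614190376}
scene [[464.2, 0.0, 281.3], [0.0, 464.2, 208.9], [0.0, 0.0, 1.0]] [[-0.5004, 0.8656, -0.0177, 0.2724], [-0.5923, -0.3274, 0.7362, 0.2437], [0.6315, 0.3789, 0.6766, -1.3683], [0.0, 0.0, 0.0, 1.0]] dict_keys(['color', 'mtx', 'extrinsics'])
top [[504.1, 0.0, 271.2], [0.0, 504.1, 210.3], [0.0, 0.0, 1.0]] [[0.0234, -0.9995, -0.0219, -0.0036], [0.9928, 0.0206, 0.1182, -0.5226], [-0.1177, -0.0245, 0.9927, -1.1791], [0.0, 0.0, 0.0, 1.0]] dict_keys(['color', 'mtx', 'extrinsics'])
wrist [[374.5, 0.0, 284.5], [0.0, 374.5, 205.7], [0.0, 0.0, 1.0]] [[0.2542, 0.9672, -0.0028, -0.5988], [-0.93, 0.2436, -0.2752, 0.0365], [-0.2655, 0.0726, 0.9614, -0.3799], [0.0, 0.0, 0.0, 1.0]] dict_keys(['color', 'mtx', 'extrinsics'])
```

View pics/scene0.png

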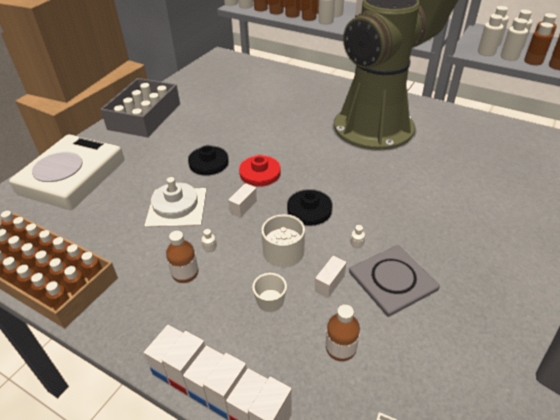

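View pics/top0.png

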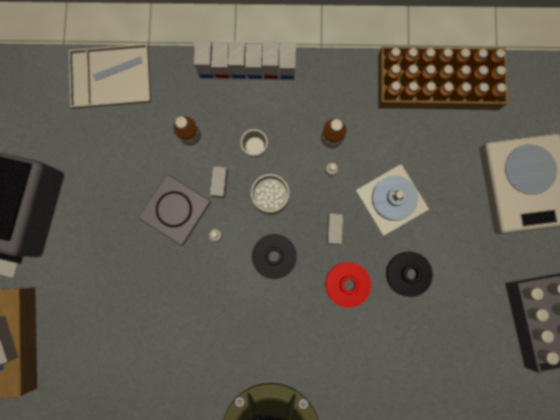

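View pics/wrist0.png

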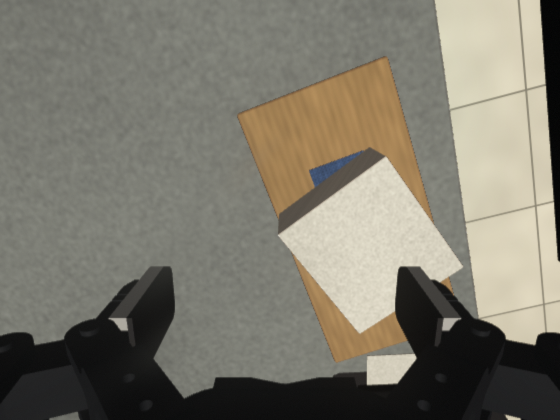

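The scene view shows the bare-aluminium double lid with its stem on a white square foot at (174,195), and the open jar with tablets at (283,240). The grey reader pad is at (393,277).

Things that could be confused, by top-view pixel:
- **Outer lid:** black lids at (274,256) and (409,273) and a red lid at (348,285) are look-alikes. The aluminium one at (395,198) is mine.
- **Jar:** the small pot at (254,142) is a look-alike. The jar at (270,194) is mine.
- **Reader:** the scale at (530,170) is a look-alike. The pad at (175,209) is mine.

Next I'll check these in close crops.

```bash
cat > h.py <<'E'
import numpy as np, cv2
def load(n):
    d=np.load(f"pics/{n}.npz"); return d["color"],d["mtx"],d["extrinsics"]
def proj(P,K,E):
    P=np.atleast_2d(P); c=P@E[:3,:3].T+E[:3,3]
    p=np.c_[c[:,0],-c[:,1],-c[:,2]]; q=p@K.T; return q[:,:2]/q[:,2:]
def ray(uv,K,E):
    p=np.linalg.inv(K)@np.array([uv[0],uv[1],1.]); d=E[:3,:3].T@np.array([p[0],-p[1],-p[2]])
    return -E[:3,:3].T@E[:3,3], d
def atz(uv,z,K,E):
    o,d=ray(uv,K,E); return o+d*(z-o[2])/d[2]
def circ(x,y,z,r,n=72):
    a=np.linspace(0,2*np.pi,n); return np.c_[x+r*np.cos(a),y+r*np.sin(a),np.full(n,z)]
E
python3 - <<'E'
from h import *
c,K,E=load("top0"); c=c[:,:,::-1]
def crop(cx,cy,w,h,f):return cv2.resize(np.ascontiguousarray(c[cy-h:cy+h,cx-w:cx+w]),None,fx=f,fy=f,interpolation=cv2.INTER_CUBIC)
cv2.imwrite("pics/cr.png",np.vstack([np.hstack([crop(395,198,40,40,5),crop(270,194,40,40,5)]),]))
cv2.imwrite("pics/cr2.png",crop(175,209,40,40,7))
for n,uv,z in [("lid collar",(397,197),.059),("jar rim",(270,194),.07),("reader",(174.5,209),.02),("pot",(254,142),.048),("dropA",(332,169),.05),("dropB",(215,235),.05),("cart",(218,181),.045),("cart",(335,228),.045),("syr",(182,122),.115),("syr",(336,125),.115),("black",(274,256),.03),("red",(348,285),.03),("black2",(409,273),.03)]:
    print(n,np.round(atz(uv,z,K,E),4))
E
```

```text
lid collar [ 0.5567 -0.2863  0.059 ]
jar rim [0.5562 0.0106 0.07  ]
reader [0.5222 0.2435 0.02  ]
pot [0.6852 0.0527 0.048 ]
dropA [ 0.6223 -0.1349  0.05  ]
dropB [0.4591 0.1383 0.05  ]
cart [0.5889 0.1366 0.045 ]
cart [ 0.4821 -0.1438  0.045 ]
syr [0.7119 0.2147 0.115 ]
syr [ 0.7108 -0.1369  0.115 ]
black [ 0.4135 -0.0013  0.03  ]
red [ 0.3495 -0.1769  0.03  ]
black2 [ 0.3809 -0.3199  0.03  ]
```

View pics/cr.png

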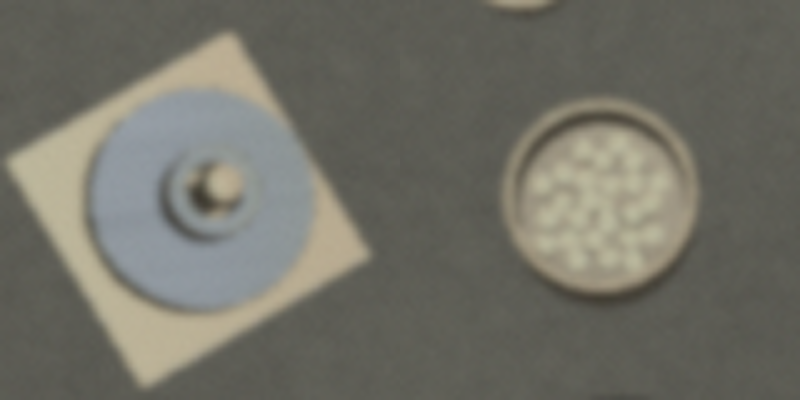

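View pics/cr2.png

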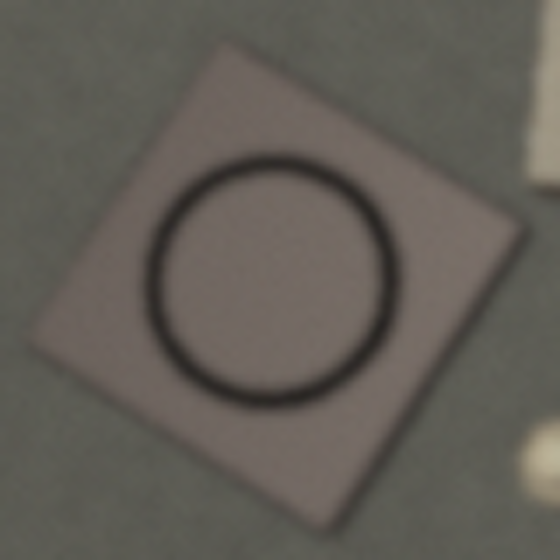

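```bash
python3 - <<'E'
from h import *
c,K,E=load("top0")
def p(x,y,f,ox,oy): return ((x+.5)/f-.5+ox,(y+.5)/f-.5+oy)
L=lambda x,y:p(x,y,5,355,158)
cs=[atz(L(*q),.004,K,E) for q in [(232,32),(371,256),(145,388),(7,160)]]
print("foot",np.mean(cs,0),[np.linalg.norm(cs[i]-cs[(i+1)%4]).round(4) for i in range(4)])
def ce(cx,cy,r,z,P):
    a=[atz(P(cx+r*np.cos(t),cy+r*np.sin(t)),z,K,E) for t in np.linspace(0,6.28,9)[:-1]]
    a=np.array(a); m=a.mean(0); return m.round(4),np.linalg.norm(a-m,axis=1).mean().round(4)
print("plate",ce(201,198,113,.034,L)); print("collar",ce(209,191,47,.059,L)); print("stem",atz(L(224,187),.087,K,E))
J=lambda x,y:p(x,y,5,230,154)
print("jar",ce(200,197,98,.07,J))
R=lambda x,y:p(x,y,7,135,169)
print("reader",ce(273,282,126,.02,R))
# scene check
c,K2,E2=load("scene0"); im=np.ascontiguousarray(c[:,:,::-1])
def dr(P,col):cv2.polylines(im4,[np.int32((proj(P,K2,E2)*4+1.5-np.array([130*4,130*4])))],False,col,1)
im4=cv2.resize(im[130:330,130:330],None,fx=4,fy=4,interpolation=cv2.INTER_CUBIC)
l=np.mean([ce(201,198,113,.034,L)[0]],0); j=ce(200,197,98,.07,J)[0]
dr(circ(l[0],l[1],.034,.054),(0,0,255));dr(circ(l[0],l[1],.059,.022),(0,255,0));dr(circ(l[0],l[1],.087,.009),(255,0,0))
dr(circ(j[0],j[1],.07,.045),(0,0,255));dr(circ(j[0],j[1],.0,.045),(0,255,0))
cv2.imwrite("pics/ov.png",im4[:600,:])
E
```

```text
foot [ 0.55922972 -0.28727839  0.004     ] [np.float64(0.1286), np.float64(0.1286), np.float64(0.1295), np.float64(0.1287)]
plate (array([ 0.56  , -0.2867,  0.034 ]), np.float64(0.0541))
collar (array([ 0.5595, -0.2849,  0.059 ]), np.float64(0.0221))
stem [ 0.55722834 -0.28547706  0.087     ]
jar (array([0.5586, 0.0116, 0.07  ]), np.float64(0.046))
reader (array([0.5226, 0.2458, 0.02  ]), np.float64(0.0441))
```

View pics/ov.png

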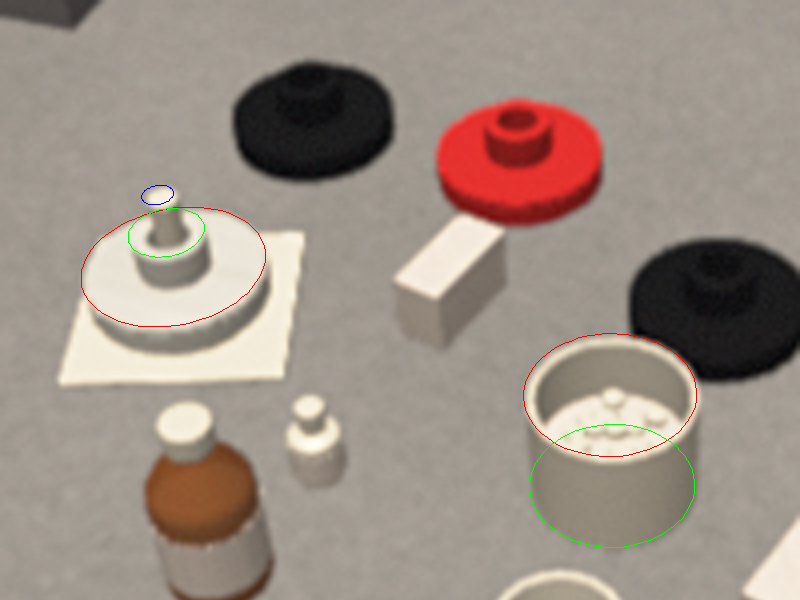

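The crops confirm my choices: the aluminium lid with a white stem on its white foot, the 92 mm jar with tablets, and the grey pad with an approx. 88 mm ring. Sizes come out right: foot edges 129, plate radius 54, collar radius 22. I'll move now, turning the tool so its y lies along world x.

carry_out(linear=[[-35, -19, 0], [-70, -38, 0], [-105, -57, 0], [-140, -76, 0], [-175, -95, 0]], angular=[[0, 0, 0.12], [0, 0, 0.24], [0, 0, 0.36], [0, 0, 0.48], [0, 0, 0.6]], grip=1, grip_force=60)

```text
time: 0.57
tcp_pos: [0.2987, 0.4422, 0.2391]
ee_rot: [-0.0, 0.418, 0.908, -0.0]
wrist_force: [0.6, 0.8, 0.7]
opening: 0.0853
```

```bash
cat >> h.py <<'E'
from scipy.spatial.transform import Rotation as Rn
def rel(target, yaw=None):
    """shift in tool axes (mm) from measured pose to target tcp; target tool: y=+X,x=+Y,z=-Z"""
    from station import telemetry
    s=telemetry.read_state(); q=s["ee_rot"]; R=Rn.from_quat([q[1],q[2],q[3],q[0]])
    T=Rn.from_matrix(np.array([[0,1,0],[1,0,0],[0,0,-1.]]))
    print("t",round(s["time"],2),"tcp",np.round(s["tcp_pos"],4),"F",np.round(s["wrist_force"],2),"open",round(s["opening"],4),"q",np.round(s["qpos"],3))
    print("lin",np.round(R.inv().apply(np.array(target)-s["tcp_pos"])*1000,1),"ang",np.round((R.inv()*T).as_rotvec(),4))
E
python3 -c "
from h import *
rel([.5,.0,.239])"
```

```text
t 0.57 tcp [0.2987 0.4422 0.2391] F [0.58 0.81 0.74] open 0.0853 q [ 0.977  0.189 -0.209  1.173 -0.     1.84 ]
lin [-4.668e+02 -1.346e+02  2.000e-01] ang [-3.000e-04  2.000e-04  7.077e-01]
```

carry_out(linear=[[-38, -8, 0], [-76, -16, 0], [-114, -24, 0], [-152, -32, 0], [-190, -40, 0]], angular=[[0, 0, 0.12], [0, 0, 0.24], [0, 0, 0.36], [0, 0, 0.48], [0, 0, 0.6]])

```text
time: 0.98
tcp_pos: [0.3924, 0.272, 0.2392]
ee_rot: [0.0, 0.668, 0.744, -0.0]
wrist_force: [0.2, 0.4, 0.4]
opening: 0.0854
```

```bash
python3 -c "
from h import *
rel([.5,-.236,.22])"
```

```text
t 0.98 tcp [0.3924 0.272  0.2392] F [0.21 0.45 0.4 ] open 0.0854 q [ 0.606  0.084 -0.331  1.156 -0.     2.07 ]
lin [-516.6   52.6   19.2] ang [-0.000e+00  1.000e-04  1.073e-01]
```

carry_out(linear=[[-40, 8, 0], [-80, 16, 0], [-120, 24, 0], [-160, 32, 0], [-200, 40, 0]], angular=[[0, 0, 0.054], [0, 0, 0.107], [0, 0, 0.107], [0, 0, 0.107], [0, 0, 0.107]])

```text
time: 1.4
tcp_pos: [0.4543, 0.0776, 0.2393]
ee_rot: [0.0, 0.705, 0.709, 0.0]
wrist_force: [1.2, 0.0, -0.3]
opening: 0.0852
```

```bash
python3 -c "
from h import *
rel([.5,-.236,.22])"
```

```text
t 1.4 tcp [0.4543 0.0776 0.2393] F [ 1.23  0.04 -0.31] open 0.0852 q [ 0.169  0.052 -0.365  1.153  0.     1.734]
lin [-313.9   43.8   19.3] ang [ 0.0001 -0.0001  0.0061]
```

carry_out(linear=[[-40, 8, 0], [-80, 16, 0], [-120, 24, 0], [-160, 32, 0], [-200, 40, 0]], angular=[[0, 0, 0], [0, 0, 0], [0, 0, 0], [0, 0, 0], [0, 0, 0]])

```text
time: 1.82
tcp_pos: [0.4953, -0.1222, 0.2392]
ee_rot: [-0.0, 0.705, 0.709, 0.0]
wrist_force: [0.5, -0.0, 0.1]
opening: 0.0854
```

carry_out(linear=[[-40, 5, 0], [-80, 10, 0], [-115, 14, 0], [-115, 14, 0], [-115, 14, 0]], angular=[[0, 0, 0], [0, 0, 0], [0, 0, 0], [0, 0, 0], [0, 0, 0]])

```text
time: 2.23
tcp_pos: [0.5098, -0.2367, 0.2386]
ee_rot: [-0.001, 0.706, 0.708, -0.0]
wrist_force: [-0.6, 0.3, -0.3]
opening: 0.0851
```

```bash
cat >> h.py <<'E'
def snap(name,tag):
    from station import viewer
    c=viewer.capture(name); cv2.imwrite(f"pics/{tag}.png",c["color"][:,:,::-1])
    np.savez(f"pics/{tag}.npz",**{k:np.array(v) for k,v in c.items()})
    return np.array(c["color"]),np.array(c["mtx"]),np.array(c["extrinsics"])
E
python3 -c "
from h import *
rel([.56,-.286,.1])
c,K,E=snap('wrist','w1'); o,_=ray((0,0),K,E); print(o, E.round(3).tolist(), proj([[.56,-.286,.059]],K,E))"
```

```text
t 2.23 tcp [ 0.5098 -0.2367  0.2386] F [-0.64  0.32 -0.3 ] open 0.0851 q [-0.435  0.243 -0.142  1.187  0.     1.133]
lin [-49.5  50.2 138.5] ang [-0.0009 -0.0006  0.0026]
[ 0.50954817 -0.16684193  0.3736766 ] [[1.0, 0.003, -0.001, -0.509], [-0.004, 0.961, -0.276, 0.265], [0.0, 0.276, 0.961, -0.313], [0.0, 0.0, 0.0, 1.0]] [[340.76636424 236.92762895]]
```

View pics/w1.png

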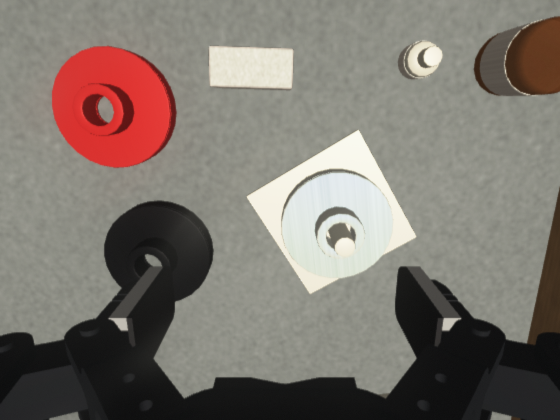

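```bash
python3 - <<'E'
from h import *
c,K,E=load("w1"); im=cv2.resize(np.ascontiguousarray(c[120:300,240:420,::-1]),None,fx=4,fy=4,interpolation=cv2.INTER_CUBIC)
im=im[:600] if 0 else cv2.resize(np.ascontiguousarray(c[125:305,240:420,::-1]),(594,594),interpolation=cv2.INTER_CUBIC)
cv2.imwrite("pics/w1c.png",im)
E
```

```text
(no output)
```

View pics/w1c.png

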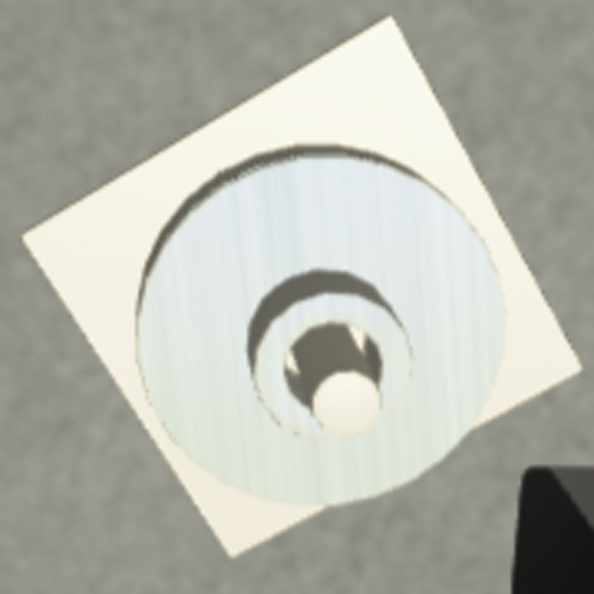

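```bash
python3 - <<'E'
from h import *
c,K,E=load("w1"); P=lambda x,y:(240+(x+.5)/3.3-.5,125+(y+.5)/3.3-.5)
print("stem",atz(P(347,404),.087,K,E)); print("collar",atz(P(334,366),.059,K,E))
cs=np.array([atz(P(*q),.004,K,E) for q in [(392,15),(582,370),(232,557),(22,236)]]);print("foot",cs.mean(0),[np.linalg.norm(cs[i]-cs[(i+1)%4]).round(4) for i in range(4)])
a=np.array([atz(P(*q),.034,K,E) for q in [(320,144),(137,320),(503,310),(330,506)]]);print("plate", (a[1,0]+a[2,0])/2,(a[0,1]+a[3,1])/2,a[2,0]-a[1,0],a[0,1]-a[3,1])
E
```

```text
stem [ 0.55922891 -0.28427692  0.087     ]
collar [ 0.56002847 -0.28469661  0.059     ]
foot [ 0.55932565 -0.28448113  0.004     ] [np.float64(0.1296), np.float64(0.1288), np.float64(0.1293), np.float64(0.1294)]
plate 0.5592146867338713 -0.2837810230018377 0.10566190341224391 0.11077643090143213
```

carry_out(linear=[[-16, 16, 20], [-32, 32, 40], [-48, 49, 60], [-48, 49, 80], [-48, 49, 100]], angular=[[0, 0, 0], [0, 0, 0], [0, 0, 0], [0, 0, 0], [0, 0, 0]])

```text
time: 2.7
tcp_pos: [0.5603, -0.2816, 0.1382]
ee_rot: [-0.0, 0.704, 0.71, 0.0]
wrist_force: [1.1, -0.2, -0.6]
opening: 0.0855
```

```bash
python3 - <<'E'
from h import *
rel([.559,-.285,.071])
c,K,E=snap('wrist','w2')
print(proj([[.559,-.285,.087],[.559,-.285,.059]],K,E))
E
```

```text
t 2.7 tcp [ 0.5603 -0.2816  0.1382] F [ 1.07 -0.2  -0.63] open 0.0855 q [-0.466  0.418 -0.133  1.02   0.     1.097]
lin [-3.4 -1.3 67.2] ang [ 0.0001 -0.0004  0.0077]
[[282.31323905 241.47859195]
 [282.58035522 224.42549573]]
```

View pics/w2.png

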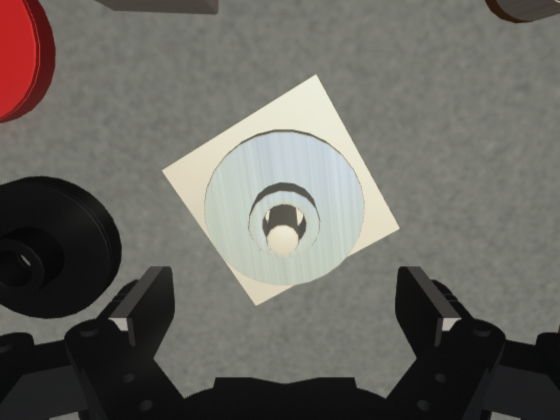

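The stem top is at (283,239), about 1.5 mm from where I predicted it, and centred between the jaws. Going down onto it.

carry_out(linear=[[-1, 0, 17], [-2, -1, 34], [-3, -1, 51], [-3, -1, 63], [-3, -1, 67]], angular=[[0, 0, 0], [0, 0, 0], [0, 0, 0], [0, 0, 0], [0, 0, 0]])

```text
time: 3.17
tcp_pos: [0.5574, -0.2839, 0.0708]
ee_rot: [-0.001, 0.704, 0.71, -0.0]
wrist_force: [-1.3, 0.8, 0.6]
opening: 0.0856
```

carry_out(linear=[[0, 0, 0], [0, 0, 0], [0, 0, 0], [0, 0, 0], [0, 0, 0]], angular=[[0, 0, 0], [0, 0, 0], [0, 0, 0], [0, 0, 0], [0, 0, 0]], grip=-1, grip_force=60)

```text
time: 3.58
tcp_pos: [0.5591, -0.2861, 0.0733]
ee_rot: [0.001, 0.705, 0.709, 0.0]
wrist_force: [0.5, 0.5, -0.8]
opening: 0.0253
```

carry_out(linear=[[0, 0, 0], [0, 0, 0], [0, 0, 0], [0, 0, 0], [0, 0, 0]], angular=[[0, 0, 0], [0, 0, 0], [0, 0, 0], [0, 0, 0], [0, 0, 0]])

```text
time: 4.0
tcp_pos: [0.5591, -0.2861, 0.0733]
ee_rot: [0.001, 0.705, 0.709, 0.0]
wrist_force: [-0.6, 0.1, 5.8]
opening: 0.0159
```

```bash
python3 - <<'E'
from h import *
rel([.559,-.285,.071])
c,K,E=snap('wrist','w3')
E
```

```text
t 4.0 tcp [ 0.5591 -0.2861  0.0733] F [-0.56  0.06  5.84] open 0.0159 q [-0.473  0.472 -0.209  0.887  0.     1.092]
lin [ 1.1 -0.1  2.3] ang [0.0015 0.0005 0.006 ]
```

View pics/w3.png

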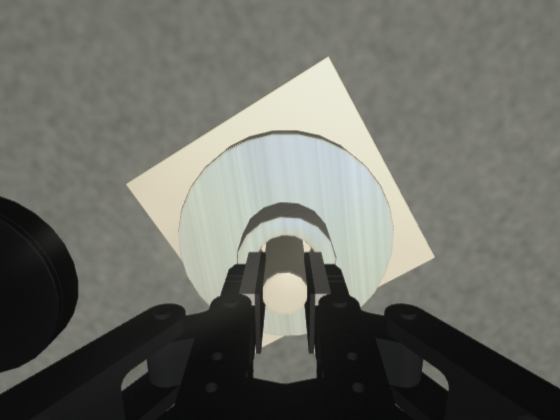

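The pads sit on both sides of the stem at about (285,285) with the opening at 16 mm. Lifting gently first.

carry_out(linear=[[0, 0, -2], [0, 0, -6], [0, 0, -12], [0, 0, -20], [0, 0, -30]], angular=[[0, 0, 0], [0, 0, 0], [0, 0, 0], [0, 0, 0], [0, 0, 0]])

```text
time: 4.47
tcp_pos: [0.5579, -0.2855, 0.1024]
ee_rot: [-0.001, 0.705, 0.709, -0.0]
wrist_force: [0.2, 0.3, -2.9]
opening: 0.0163
```

```bash
python3 - <<'E'
from h import *
rel([.559,-.285,.071])
c,K,E=snap('wrist','w4'); a=cv2.resize(c[:,:,::-1],(400,300))
c,K,E=snap('scene','s4'); b=cv2.resize(c[130:280,100:300,::-1],(800,600),interpolation=cv2.INTER_CUBIC)
cv2.imwrite("pics/m4.png",b); 
E
```

```text
t 4.47 tcp [ 0.5579 -0.2855  0.1024] F [ 0.18  0.32 -2.95] open 0.0163 q [-0.473  0.447 -0.177  0.949 -0.     1.092]
lin [ 0.5  1.2 31.4] ang [-0.0014 -0.0007  0.006 ]
```

View pics/m4.png

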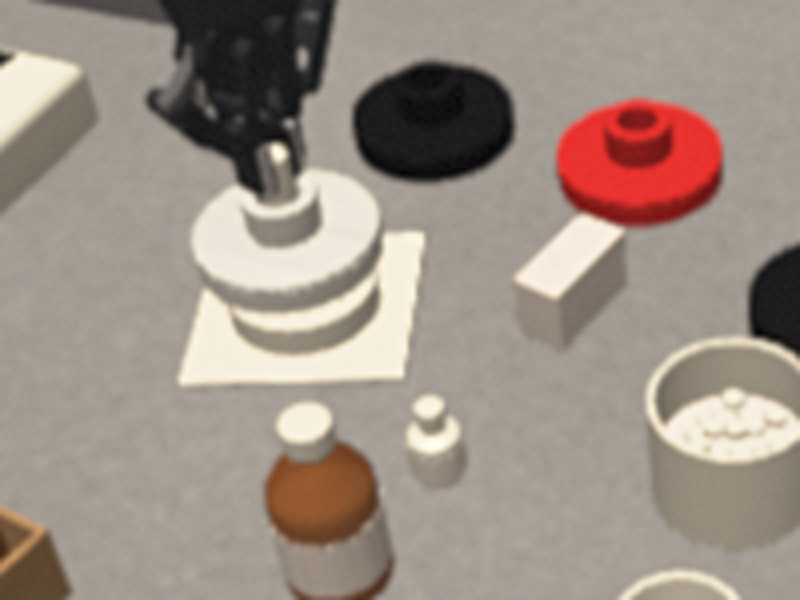

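View pics/w4.png

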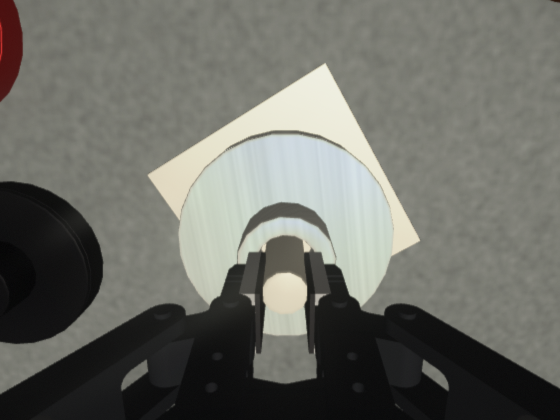

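Both lids hang together and level, clear of the collar, and the stem is unchanged in the jaws. Raising, then moving part-way to the jar.

carry_out(linear=[[0, 0, -20], [0, 0, -40], [10, 0, -60], [25, 0, -80], [50, 0, -98]], angular=[[0, 0, 0], [0, 0, 0], [0, 0, 0], [0, 0, 0], [0, 0, 0]])

```text
time: 4.98
tcp_pos: [0.5584, -0.2371, 0.2016]
ee_rot: [0.001, 0.706, 0.708, -0.0]
wrist_force: [0.6, 0.4, -3.7]
opening: 0.0159
```

carry_out(linear=[[28, 0, 0], [56, 0, 0], [84, 0, 0], [112, 0, 0], [135, 0, 0]], angular=[[0, 0, 0], [0, 0, 0], [0, 0, 0], [0, 0, 0], [0, 0, 0]])

```text
time: 5.4
tcp_pos: [0.5571, -0.0989, 0.2006]
ee_rot: [-0.0, 0.705, 0.709, 0.0]
wrist_force: [-0.1, -0.6, -3.4]
opening: 0.0161
```

carry_out(linear=[[5, 0, 0], [8, 0, 0], [8, 0, 0], [8, 0, 0], [8, 0, 0]], angular=[[0, 0, 0], [0, 0, 0], [0, 0, 0], [0, 0, 0], [0, 0, 0]])

```text
time: 5.82
tcp_pos: [0.5574, -0.0938, 0.2003]
ee_rot: [0.0, 0.705, 0.709, -0.0]
wrist_force: [-0.0, -0.5, -3.1]
opening: 0.016
```

```bash
python3 - <<'E'
from h import *
rel([.5586,.0116,.2])
c,K,E=snap('wrist','w5'); print(E[:3,:3].T@-E[:3,3])
print(proj([[.5586,.0116,.07]],K,E))
E
```

```text
t 5.82 tcp [ 0.5574 -0.0938  0.2003] F [-0.05 -0.47 -3.05] open 0.016 q [-0.167  0.267 -0.2    1.104 -0.     1.4  ]
lin [105.4   1.7   0.2] ang [0.0001 0.0004 0.0047]
[ 0.55686444 -0.02386206  0.33530385]
[[287.50229414  41.4942072 ]]
```

View pics/w5.png

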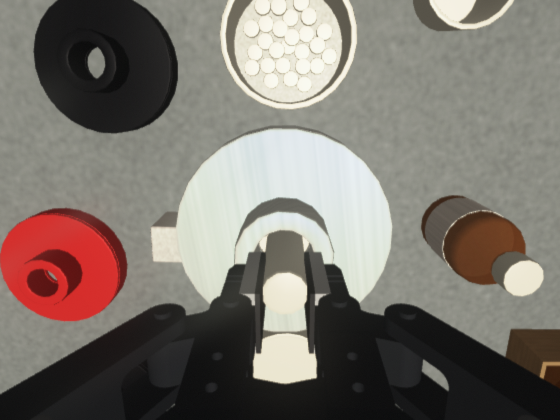

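```bash
python3 - <<'E'
from h import *
c,K,E=load("w5"); 
cv2.imwrite("pics/c5a.png",cv2.resize(np.ascontiguousarray(c[0:120,210:370,::-1]),(800,600),interpolation=cv2.INTER_CUBIC))
cv2.imwrite("pics/c5b.png",cv2.resize(np.ascontiguousarray(c[120:345,135:435,::-1]),(800,600),interpolation=cv2.INTER_CUBIC))
E
```

```text
(no output)
```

View pics/c5a.png

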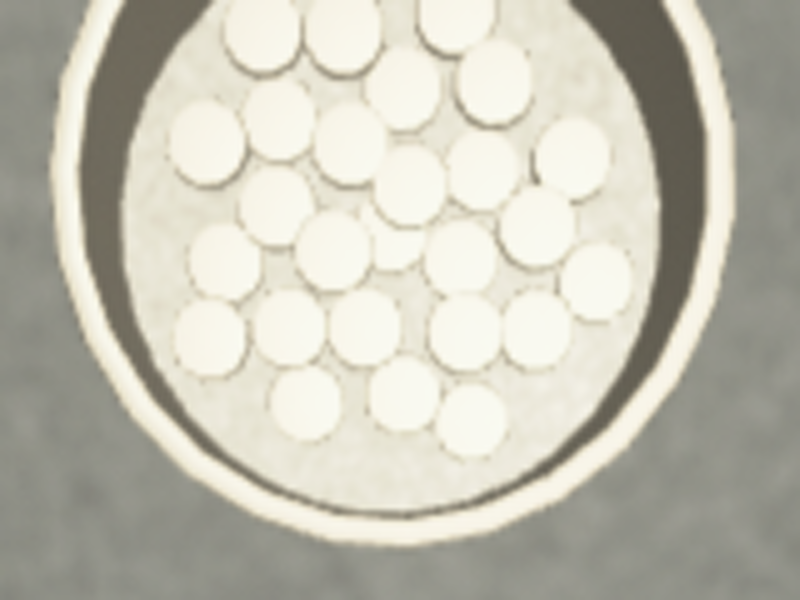

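View pics/c5b.png

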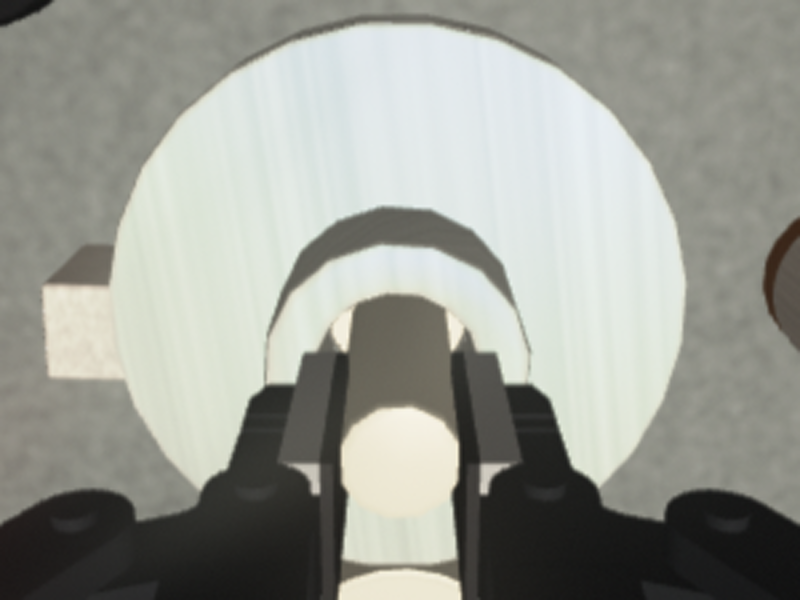

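```bash
python3 - <<'E'
from h import *
from scipy.optimize import least_squares
c,K,E=load("w5")
P=lambda x,y:(210+(x+.5)/5-.5,(y+.5)/5-.5); S=lambda x,y:(135+(x+.5)/2.6667-.5,120+(y+.5)/2.6667-.5)
a=np.array([atz(P(*q),.07,K,E) for q in [(50,170),(736,170),(393,546),(57,230),(729,235)]])
f=lambda p:np.hypot(a[:,0]-p[0],a[:,1]-p[1])-p[2]
r=least_squares(f,[.56,.01,.045]);print("jar",r.x.round(4),r.fun.round(4))
r=least_squares(lambda p:f([p[0],p[1],.045]),[.56,.01]);print("jar r fixed",r.x.round(4),r.fun.round(4))
for z in (.213,.215,.217):print("stem",atz(S(400,461),z,K,E))
# plate circle z=o+.009
pl=np.array([atz(S(*q),.162,K,E) for q in [(110,290),(686,290),(395,17),(150,160),(648,160)]])
g=least_squares(lambda p:np.hypot(pl[:,0]-p[0],pl[:,1]-p[1])-p[2],[.557,-.09,.054]);print("plate",g.x.round(4),g.fun.round(4))
co=np.array([atz(S(*q),.187,K,E) for q in [(266,350),(528,350),(395,243),(320,274),(468,274)]])
g=least_squares(lambda p:np.hypot(co[:,0]-p[0],co[:,1]-p[1])-p[2],[.557,-.09,.022]);print("collar",g.x.round(4),g.fun.round(4))
E
```

```text
jar [0.5591 0.0136 0.0446] [ 0.0002  0.0001  0.0001 -0.0002 -0.0002]
jar r fixed [0.5591 0.014 ] [-0.0002 -0.0003  0.0001 -0.0006 -0.0005]
stem [ 0.55729957 -0.09200272  0.213     ]
stem [ 0.55729245 -0.09088844  0.215     ]
stem [ 0.55728534 -0.08977415  0.217     ]
plate [ 0.557  -0.0895  0.0529] [ 0.0003  0.0001  0.0004 -0.0005 -0.0003]
collar [ 0.5567 -0.091   0.0213] [ 0.      0.0002  0.0009 -0.0004 -0.0008]
```

The jar rim is at the top of the view, around (289,38), and fits a radius of 44.6 mm. The stem top is at (285,292). Both the wrist and the top camera put the remaining shift at about 104.8 mm in y and 1.5 mm in x.

carry_out(linear=[[20, 0, 0], [45, 1, 0], [70, 1, 0], [92, 2, 0], [105, 2, 10]], angular=[[0, 0, 0], [0, 0, 0], [0, 0, 0], [0, 0, 0], [0, 0, 0]])

```text
time: 6.28
tcp_pos: [0.5603, 0.0134, 0.1918]
ee_rot: [0.001, 0.705, 0.709, 0.002]
wrist_force: [0.7, -0.2, -2.8]
opening: 0.0159
```

carry_out(linear=[[0, 0, 10], [0, 0, 24], [0, 0, 38], [0, 0, 45], [0, 0, 47]], angular=[[0, 0, 0], [0, 0, 0], [0, 0, 0], [0, 0, 0], [0, 0, 0]])

```text
time: 6.7
tcp_pos: [0.5572, 0.0112, 0.1409]
ee_rot: [-0.001, 0.705, 0.709, -0.002]
wrist_force: [-0.0, -0.3, -2.0]
opening: 0.0158
```

```bash
python3 - <<'E'
from h import *
rel([.559,.011,.118])
c,K,E=snap('wrist','w6')
c,K,E=snap('scene','s6'); cv2.imwrite("pics/m6.png",cv2.resize(c[150:285,200:380,::-1],(800,600),interpolation=cv2.INTER_CUBIC))
c,K,E=snap('top','t6'); cv2.imwrite("pics/n6.png",cv2.resize(c[140:260,190:350,::-1],(800,600),interpolation=cv2.INTER_CUBIC))
E
```

```text
t 6.7 tcp [0.5572 0.0112 0.1409] F [-0.02 -0.34 -2.05] open 0.0158 q [ 2.000e-02  2.960e-01 -3.030e-01  9.760e-01 -1.000e-03  1.586e+00]
lin [-0.2  1.9 22.9] ang [-0.0037  0.0006  0.0049]
```

View pics/m6.png

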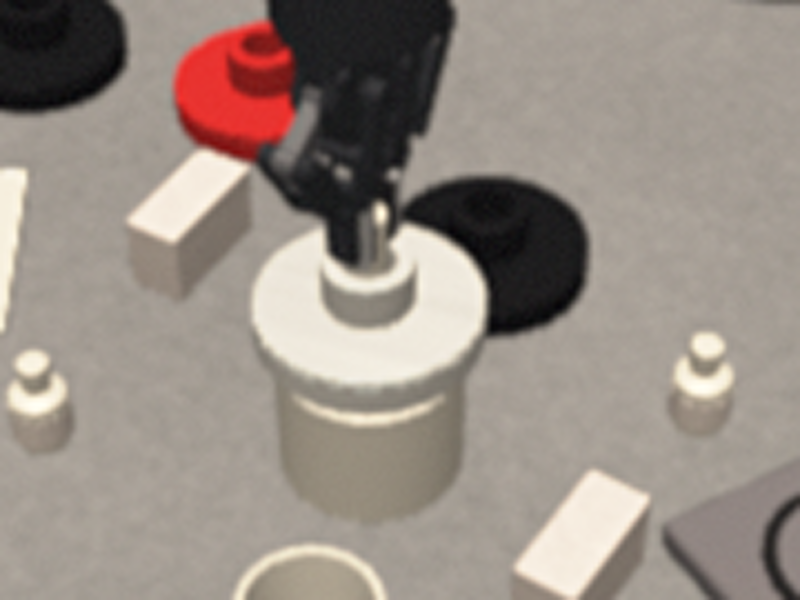

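View pics/n6.png

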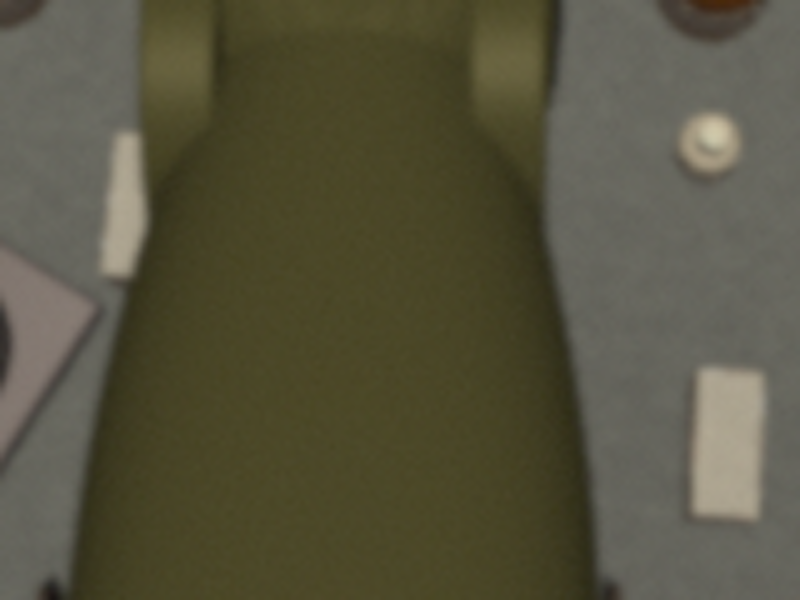

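View pics/w6.png

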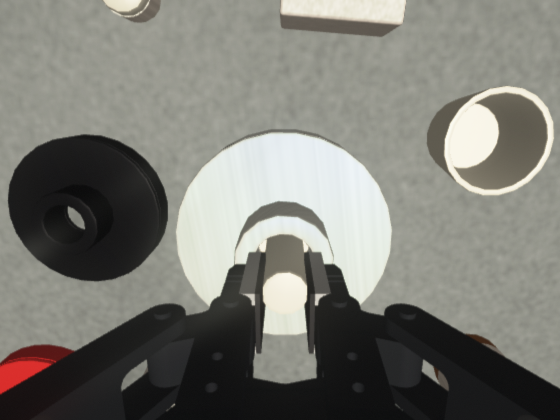

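The scene crop shows the lid just above the jar, with plate centre at column 370 against jar centre 373 (under 1 mm apart). The skirt has a visible gap over the rim. I'll hold one call to let the arm settle, then re-measure the alignment.

carry_out(linear=[[0, 0, 2], [0, 0, 3], [0, 0, 3], [0, 0, 3], [0, 0, 3]], angular=[[0, 0, 0], [0, 0, 0], [0, 0, 0], [0, 0, 0], [0, 0, 0]])

```text
time: 7.27
tcp_pos: [0.5588, 0.0122, 0.1406]
ee_rot: [0.0, 0.705, 0.709, 0.0]
wrist_force: [-0.7, 0.6, -4.3]
opening: 0.0157
```

```bash
python3 - <<'E'
from h import *
rel([.559,.011,.118])
c,K,E=snap('scene','s7'); im=cv2.resize(c[150:285,200:380,::-1],(800,600),interpolation=cv2.INTER_CUBIC)
f=800/180
def dr(P,col):cv2.polylines(im,[np.int32((proj(P,K,E)+.5-np.array([200,150]))*f-.5)],False,col,1)
j=(.5588,.0128)
dr(circ(*j,.0,.045),(0,255,0));dr(circ(*j,.0902+.009,.054),(0,0,255));dr(circ(*j,.0902+.034,.022),(255,0,0))
cv2.imwrite("pics/m7.png",im)
E
```

```text
t 7.27 tcp [0.5588 0.0122 0.1406] F [-0.69  0.59 -4.28] open 0.0157 q [ 0.022  0.296 -0.304  0.971 -0.     1.587]
lin [-1.2  0.1 22.6] ang [0.0004 0.     0.006 ]
```

View pics/m7.png

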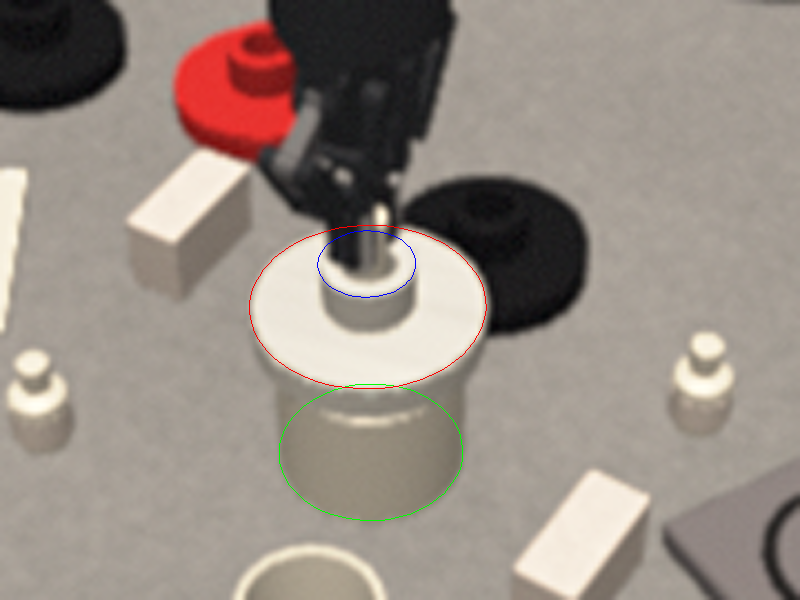

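Overlay and image agree within about 1 mm for both lid and jar. Lowering with force checks.

carry_out(linear=[[0, 0, 4], [0, 0, 8], [0, 0, 11], [0, 0, 13], [0, 0, 14]], angular=[[0, 0, 0], [0, 0, 0], [0, 0, 0], [0, 0, 0], [0, 0, 0]])

```text
time: 7.73
tcp_pos: [0.5583, 0.0122, 0.1256]
ee_rot: [-0.0, 0.705, 0.709, -0.0]
wrist_force: [-0.0, -0.4, -3.5]
opening: 0.0162
```

carry_out(linear=[[0, 0, 1], [0, 0, 2], [0, 0, 3], [0, 0, 4], [0, 0, 4]], angular=[[0, 0, 0], [0, 0, 0], [0, 0, 0], [0, 0, 0], [0, 0, 0]])

```text
time: 8.15
tcp_pos: [0.5586, 0.0122, 0.1222]
ee_rot: [-0.0, 0.705, 0.709, -0.0]
wrist_force: [-0.1, -0.1, -2.8]
opening: 0.0157
```

```bash
python3 - <<'E'
from h import *
rel([.559,.011,.118])
c,K,E=snap('scene','s8'); cv2.imwrite("pics/m8.png",cv2.resize(c[150:285,200:380,::-1],(800,600),interpolation=cv2.INTER_CUBIC))
E
```

```text
t 8.15 tcp [0.5586 0.0122 0.1222] F [-0.11 -0.09 -2.76] open 0.0157 q [ 0.022  0.311 -0.328  0.932 -0.     1.587]
lin [-1.2  0.4  4.2] ang [-0.0001  0.      0.006 ]
```

View pics/m8.png

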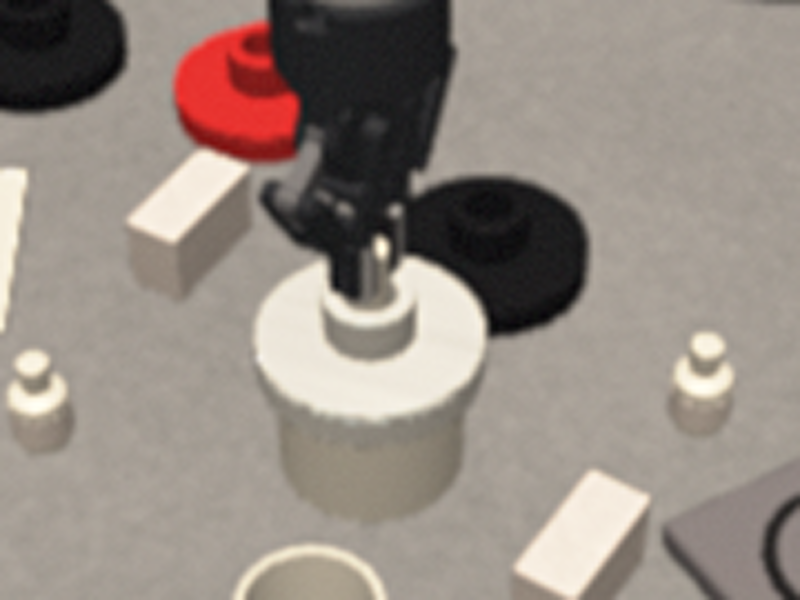

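The plug is in the mouth: the skirt now covers the rim and the force is still only the lids' weight. Going down further in 1 mm steps.

carry_out(linear=[[0, 0, 1], [0, 0, 1], [0, 0, 2], [0, 0, 2], [0, 0, 2]], angular=[[0, 0, 0], [0, 0, 0], [0, 0, 0], [0, 0, 0], [0, 0, 0]])

```text
time: 8.62
tcp_pos: [0.5586, 0.0122, 0.1203]
ee_rot: [-0.0, 0.705, 0.709, -0.0]
wrist_force: [-0.4, 1.0, -3.3]
opening: 0.016
```

carry_out(linear=[[0, 0, 0.5], [0, 0, 1], [0, 0, 1], [0, 0, 1.5], [0, 0, 1.5]], angular=[[0, 0, 0], [0, 0, 0], [0, 0, 0], [0, 0, 0], [0, 0, 0]])

```text
time: 9.03
tcp_pos: [0.5586, 0.0122, 0.1187]
ee_rot: [-0.0, 0.705, 0.709, -0.0]
wrist_force: [-0.2, -0.5, -3.8]
opening: 0.016
```

carry_out(linear=[[0, 0, 0.5], [0, 0, 0.5], [0, 0, 1], [0, 0, 1], [0, 0, 1]], angular=[[0, 0, 0], [0, 0, 0], [0, 0, 0], [0, 0, 0], [0, 0, 0]])

```text
time: 9.45
tcp_pos: [0.5588, 0.0122, 0.1183]
ee_rot: [0.0, 0.705, 0.709, 0.0]
wrist_force: [-2.3, 0.0, 2.8]
opening: 0.0161
```

carry_out(linear=[[0, 0, 0.5], [0, 0, 0.5], [0, 0, 0.5], [0, 0, 0.5], [0, 0, 0.5]], angular=[[0, 0, 0], [0, 0, 0], [0, 0, 0], [0, 0, 0], [0, 0, 0]])

```text
time: 9.87
tcp_pos: [0.5588, 0.0123, 0.1182]
ee_rot: [0.0, 0.705, 0.709, 0.0]
wrist_force: [-3.9, 0.4, 7.7]
opening: 0.0157
```

Contact at TCP z = 0.1183 m, exactly the seated height I predicted from the rest (0.07 + 0.0483), at about 10 N. Letting go.

carry_out(linear=[[0, 0, -0.5], [0, 0, -0.5], [0, 0, -0.5], [0, 0, -0.5], [0, 0, -0.5]], angular=[[0, 0, 0], [0, 0, 0], [0, 0, 0], [0, 0, 0], [0, 0, 0]], grip=1)

```text
time: 10.28
tcp_pos: [0.5588, 0.0122, 0.1177]
ee_rot: [0.0, 0.705, 0.709, 0.0]
wrist_force: [-0.7, -0.0, -0.6]
opening: 0.0753
```

carry_out(linear=[[0, 0, 0], [0, 0, 0], [0, 0, 0], [0, 0, 0], [0, 0, 0]], angular=[[0, 0, 0], [0, 0, 0], [0, 0, 0], [0, 0, 0], [0, 0, 0]])

```text
time: 10.7
tcp_pos: [0.5587, 0.0122, 0.1178]
ee_rot: [0.0, 0.705, 0.709, 0.0]
wrist_force: [0.7, 0.2, -0.4]
opening: 0.0854
```

```bash
python3 - <<'E'
from h import *
rel([.559,.012,.09])
snap('wrist','w9')
c,K,E=snap('scene','s9'); cv2.imwrite("pics/m9.png",cv2.resize(c[150:285,200:380,::-1],(800,600),interpolation=cv2.INTER_CUBIC))
E
```

```text
t 10.7 tcp [0.5587 0.0122 0.1178] F [ 0.73  0.24 -0.36] open 0.0854 q [ 0.022  0.315 -0.333  0.922  0.     1.587]
lin [-0.2  0.3 27.8] ang [ 0.    -0.     0.006]
```

View pics/m9.png

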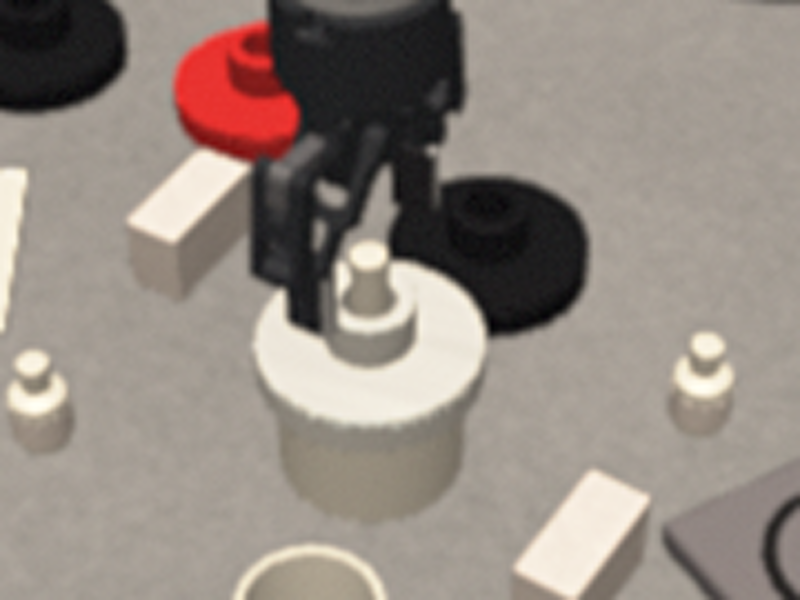

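View pics/w9.png

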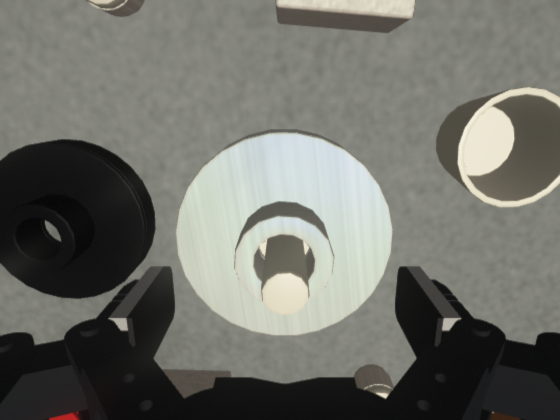

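```bash
python3 - <<'E'
from h import *
from scipy.optimize import least_squares
c,K,E=load('s9'); cw,Kw,Ew=load('w9')
im=cv2.resize(c[180:285,215:355,::-1],(800,600),interpolation=cv2.INTER_CUBIC); f=800/140
def dr(P,col,K=K,E=E,off=(215,180)):cv2.polylines(im,[np.int32((proj(P,K,E)+.5-np.array(off))*f-.5)],False,col,1)
j=(.5598,.0138)
dr(circ(*j,.0,.045),(0,255,0))
dr(circ(*j,.079,.054),(0,0,255));dr(circ(*j,.104,.022),(255,0,0));dr(circ(*j,.132,.009),(0,200,200));dr(circ(*j,.058,.054),(0,0,255))
cv2.imwrite("pics/m9o.png",im)
print(proj([[.559,.0138,.132]],Kw,Ew),[atz(q,z,Kw,Ew).round(4) for q,z in [((285,294),.132),((284,259),.104)]])
E
```

```text
[[285.7716368  295.23587066]] [array([0.5587, 0.0143, 0.132 ]), array([0.5583, 0.0154, 0.104 ])]
```

View pics/m9o.png

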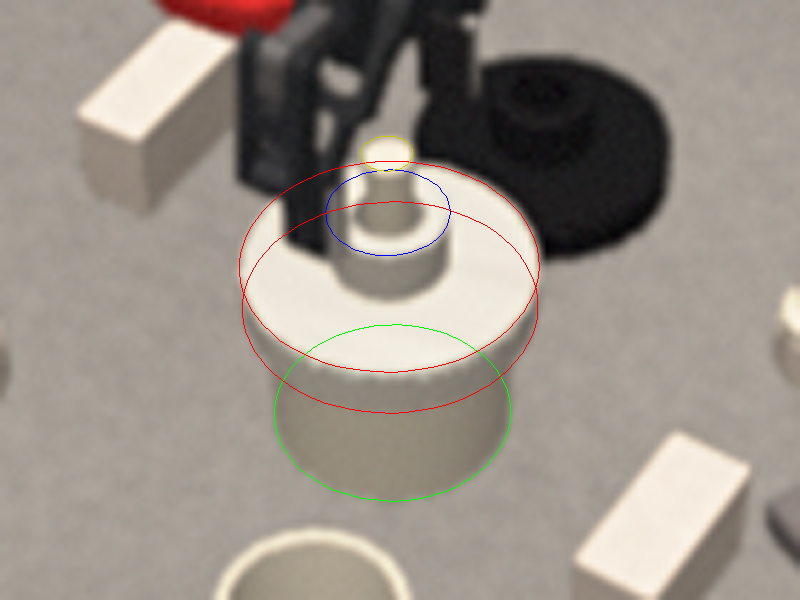

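Every drawn outline (plate, skirt edge, collar, stem top, jar foot) lies on the picture with the inner-lid origin at 70 mm, so the lid is seated. Now going down around the collar, which the wrist view shows at about (284,259), between the open jaws.

carry_out(linear=[[1.5, 0, 8], [1.5, 0, 16], [1.5, 0, 23], [1.5, 0, 28], [1.5, 0, 29.5]], angular=[[0, 0, 0], [0, 0, 0], [0, 0, 0], [0, 0, 0], [0, 0, 0]])

```text
time: 11.22
tcp_pos: [0.5576, 0.0137, 0.0867]
ee_rot: [-0.001, 0.705, 0.709, -0.001]
wrist_force: [-0.5, 0.1, -0.3]
opening: 0.0851
```

carry_out(linear=[[0, 0, 0], [0, 0, 0], [0, 0, 0], [0, 0, 0], [0, 0, 0]], angular=[[0, 0, 0], [0, 0, 0], [0, 0, 0], [0, 0, 0], [0, 0, 0]], grip=-1, grip_force=60)

```text
time: 11.63
tcp_pos: [0.5594, 0.0137, 0.0891]
ee_rot: [0.001, 0.705, 0.709, 0.001]
wrist_force: [0.1, -0.2, 3.5]
opening: 0.042
```

carry_out(linear=[[0, 0, 0], [0, 0, 0], [0, 0, 0], [0, 0, 0], [0, 0, 0]], angular=[[0, 0, 0], [0, 0, 0], [0, 0, 0], [0, 0, 0], [0, 0, 0]])

```text
time: 12.05
tcp_pos: [0.5594, 0.0137, 0.0891]
ee_rot: [0.001, 0.705, 0.709, 0.001]
wrist_force: [-0.6, 0.2, 6.6]
opening: 0.0417
```

```bash
python3 - <<'E'
from h import *
rel([.559,.012,.2])
snap('wrist','w10')
c,K,E=snap('scene','s10'); cv2.imwrite("pics/m10.png",cv2.resize(c[180:285,215:355,::-1],(800,600),interpolation=cv2.INTER_CUBIC))
E
```

```text
t 12.05 tcp [0.5594 0.0137 0.0891] F [-0.55  0.24  6.57] open 0.0417 q [ 0.025  0.342 -0.368  0.859 -0.     1.589]
lin [  -1.7   -0.2 -110.9] ang [ 0.0016 -0.      0.006 ]
```

View pics/m10.png

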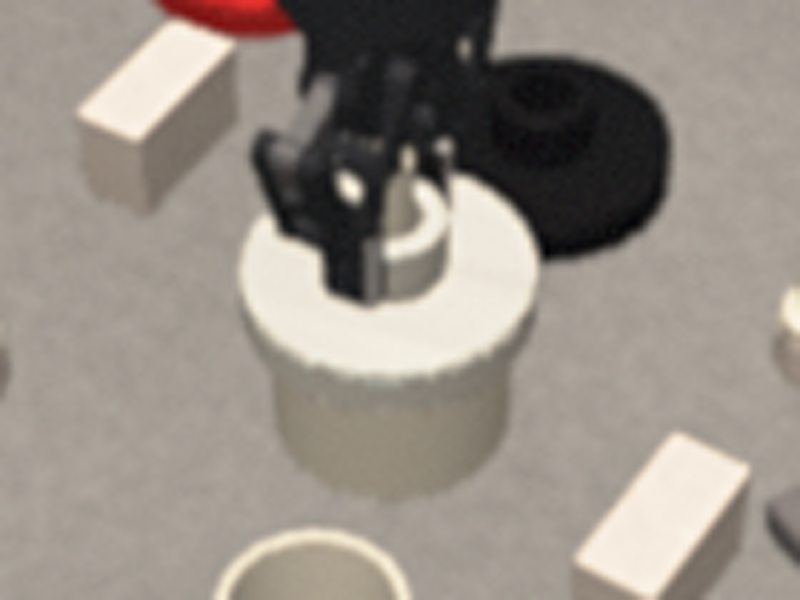

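View pics/w10.png

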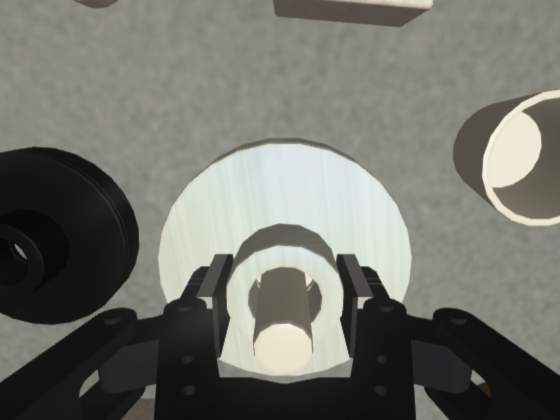

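The pads hold the collar at an opening of 42 mm, with the stem centred in the hole at (284,300). Lifting straight up.

carry_out(linear=[[0, 0, -2], [0, 0, -6], [0, 0, -11], [0, 0, -17], [0, 0, -24]], angular=[[0, 0, 0], [0, 0, 0], [0, 0, 0], [0, 0, 0], [0, 0, 0]])

```text
time: 12.57
tcp_pos: [0.5584, 0.0137, 0.1126]
ee_rot: [-0.0, 0.705, 0.709, -0.0]
wrist_force: [0.3, -0.1, -1.6]
opening: 0.042
```

```bash
python3 - <<'E'
from h import *
rel([.559,.012,.2])
snap('wrist','w11')
c,K,E=snap('scene','s11'); cv2.imwrite("pics/m11.png",cv2.resize(c[180:285,215:355,::-1],(800,600),interpolation=cv2.INTER_CUBIC))
E
```

```text
t 12.57 tcp [0.5584 0.0137 0.1126] F [ 0.3  -0.1  -1.56] open 0.042 q [ 0.025  0.32  -0.34   0.912  0.     1.589]
lin [ -1.7   0.6 -87.4] ang [-0.0007 -0.      0.006 ]
```

View pics/m11.png

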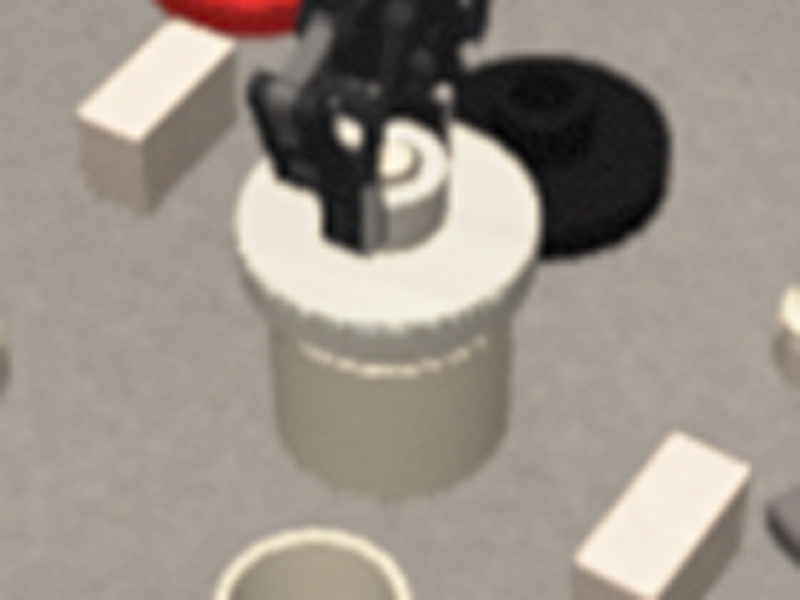

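View pics/w11.png

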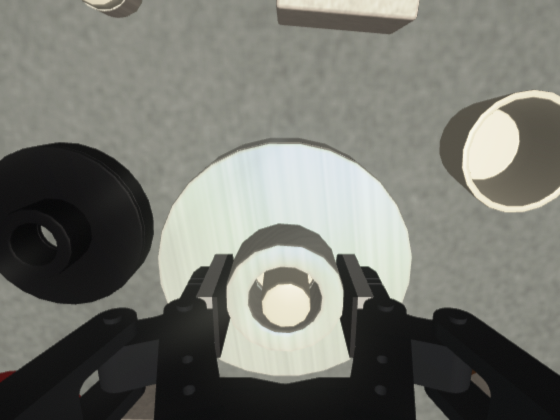

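Only the outer lid rises: the stem top drops down through the hole, now at (286,305), and the weight is about 1.6 N. Continuing straight up.

carry_out(linear=[[0, 0, -10], [0, 0, -22], [0, 0, -36], [0, 0, -50], [0, 0, -62]], angular=[[0, 0, 0], [0, 0, 0], [0, 0, 0], [0, 0, 0], [0, 0, 0]])

```text
time: 13.08
tcp_pos: [0.5588, 0.0137, 0.1757]
ee_rot: [0.0, 0.705, 0.709, 0.0]
wrist_force: [-0.7, -0.2, -1.1]
opening: 0.0416
```

carry_out(linear=[[0, 0, -10], [0, 0, -20], [0, 0, -26], [0, 0, -26], [0, 0, -26]], angular=[[0, 0, 0], [0, 0, 0], [0, 0, 0], [0, 0, 0], [0, 0, 0]])

```text
time: 13.5
tcp_pos: [0.5588, 0.0137, 0.2004]
ee_rot: [0.0, 0.705, 0.709, 0.0]
wrist_force: [-0.9, -0.7, -2.5]
opening: 0.0417
```

```bash
python3 - <<'E'
from h import *
rel([.5224,.244,.17])
snap('wrist','w12')
c,K,E=snap('scene','s12'); cv2.imwrite("pics/m12.png",cv2.resize(c[130:310,180:420,::-1],(800,600),interpolation=cv2.INTER_CUBIC))
E
```

```text
t 13.5 tcp [0.5588 0.0137 0.2004] F [-0.86 -0.68 -2.47] open 0.0417 q [ 0.025  0.255 -0.215  1.1   -0.     1.589]
lin [230.5 -35.   30.4] ang [0.0003 0.     0.006 ]
```

View pics/m12.png

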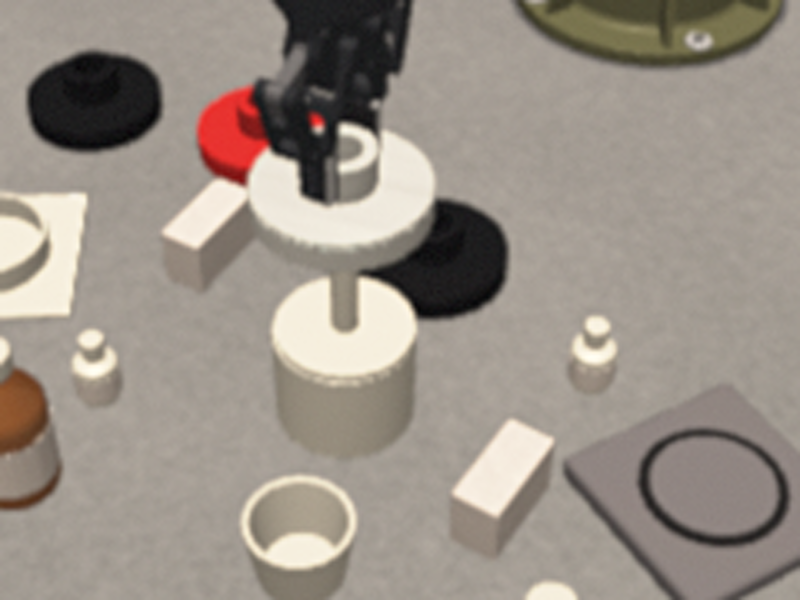

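View pics/w12.png

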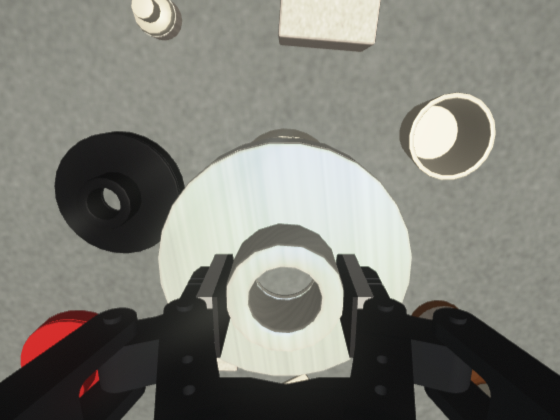

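The inner lid stays flat on the jar and the outer lid alone is held above it. Carrying it to the reader.

carry_out(linear=[[18, -3, 0], [44, -7, 0], [72, -11, 0], [100, -15, 0], [128, -20, 0]], angular=[[0, 0, 0], [0, 0, 0], [0, 0, 0], [0, 0, 0], [0, 0, 0]])

```text
time: 14.02
tcp_pos: [0.5372, 0.1425, 0.1994]
ee_rot: [-0.0, 0.705, 0.709, -0.001]
wrist_force: [1.2, 0.5, -0.9]
opening: 0.0418
```

carry_out(linear=[[28, -4, 0], [54, -8, 10], [78, -11, 25], [94, -14, 42], [102, -15, 56]], angular=[[0, 0, 0], [0, 0, 0], [0, 0, 0], [0, 0, 0], [0, 0, 0]])

```text
time: 14.43
tcp_pos: [0.5211, 0.2455, 0.1425]
ee_rot: [-0.001, 0.704, 0.71, -0.0]
wrist_force: [-0.1, -1.1, -1.5]
opening: 0.0417
```

carry_out(linear=[[0, 0, 4], [0, 0, 5], [0, 0, 5], [0, 0, 5], [0, 0, 5]], angular=[[0, 0, 0], [0, 0, 0], [0, 0, 0], [0, 0, 0], [0, 0, 0]])

```text
time: 14.85
tcp_pos: [0.5231, 0.243, 0.1403]
ee_rot: [0.0, 0.705, 0.709, 0.001]
wrist_force: [0.5, 0.1, -0.6]
opening: 0.0417
```

```bash
python3 - <<'E'
from h import *
rel([.5224,.244,.139])
snap('wrist','w13'); snap('scene','s13')
c,K,E=load('s13'); im=cv2.resize(c[150:330,240:480,::-1],(800,600),interpolation=cv2.INTER_CUBIC); f=800/240
def dr(P,col):cv2.polylines(im,[np.int32((proj(P,K,E)+.5-np.array([240,150]))*f-.5)],False,col,1)
j=(.5233,.2458)
dr(circ(*j,.02,.045),(0,255,0));dr(circ(*j,.12+.009,.054),(0,0,255));dr(circ(*j,.12+.034,.022),(255,0,0))
cv2.imwrite("pics/m13.png",im)
E
```

```text
t 14.85 tcp [0.5231 0.243  0.1403] F [ 0.51  0.1  -0.64] open 0.0417 q [ 0.435  0.327 -0.261  0.981 -0.     2.001]
lin [ 1.  -0.7  1.3] ang [ 0.0014 -0.0005  0.0048]
```

View pics/m13.png

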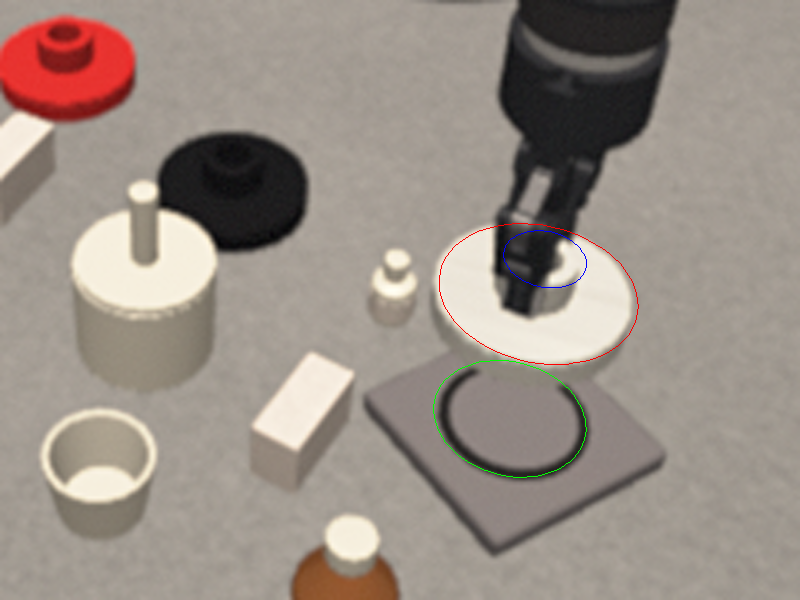

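View pics/w13.png

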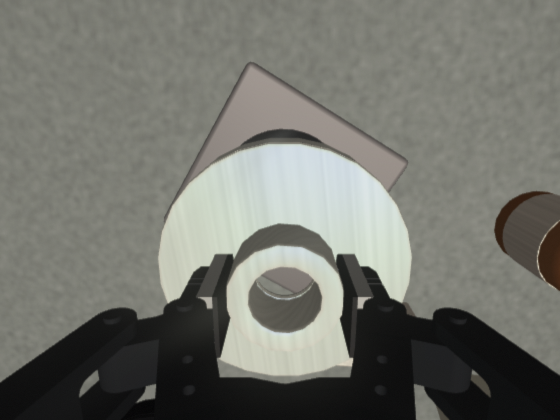

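View pics/s13.png

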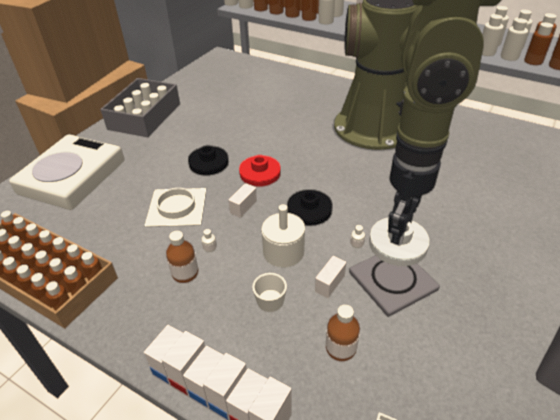

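The lid's plate sits within about 4 mm of the outline drawn for a centred lid 100 mm above the disc. The inner lid is flat on the jar and the bystanders are in place. One small centring correction while the arm settles, then I'll hand in.

carry_out(linear=[[1, 0, 0], [2, 0, 0], [2, 0, 0], [2, 0, 0], [2, 0, 0]], angular=[[0, 0, 0], [0, 0, 0], [0, 0, 0], [0, 0, 0], [0, 0, 0]])

```text
time: 15.37
tcp_pos: [0.5223, 0.2455, 0.1393]
ee_rot: [0.0, 0.705, 0.709, -0.0]
wrist_force: [-1.1, 0.3, -0.6]
opening: 0.0419
```

carry_out(linear=[[0, 0, 0], [0, 0, 0], [0, 0, 0], [0, 0, 0], [0, 0, 0]], angular=[[0, 0, 0], [0, 0, 0], [0, 0, 0], [0, 0, 0], [0, 0, 0]])

```text
time: 15.78
tcp_pos: [0.5223, 0.2455, 0.1393]
ee_rot: [0.0, 0.705, 0.709, -0.0]
wrist_force: [-1.1, -0.4, -0.7]
opening: 0.0416
```

```bash
python3 - <<'E'
from h import *
from station import telemetry, sign_off
rel([.5224,.245,.139]); print(np.abs(telemetry.read_state()["joint_vel"]).max())
print(sign_off())
E
```

```text
t 15.78 tcp [0.5223 0.2455 0.1393] F [-1.06 -0.43 -0.69] open 0.0416 q [ 0.439  0.329 -0.26   0.981 -0.     2.004]
lin [-0.5  0.1  0.3] ang [-0.     0.     0.006]
0.003227818733044352
the job is handed in; nothing more can be done
None
```

The job is handed in at 15.8 s of the 48 s allowed, with the outer lid held over the reader and the inner lid left on the jar. The hand-in gives no verdict, so this rests on my own checks.

**What I did**
- **Lifting:** I gripped the stem and raised both lids together.
- **Seating:** I lowered them onto the jar. Contact came at tool height 0.1183 m, exactly the seated height I predicted, with about 10 N of push. Then I let go.
- **Separating:** I gripped the collar, lifted the outer lid straight off and carried it to the reader.

**Last checks**
- **Outer lid:** it is held level and still. The tool is within about 1 mm of the reader centre as the top camera measured it, with the lid's origin about 100 mm above the disc. The fingers are open 41.6 mm on the collar.
- **Inner lid and jar:** in the last picture, taken about a second before hand-in, the inner lid lay flat on the upright jar. With both lids still on the jar, the seated outlines had matched the picture.
- **Bystanders:** by eye, they stand where they were.

**Disagreements:** the cameras differ by 1–3 mm, within calibration. The last overlay put the lid 3–4 mm off centre, and I then shifted it 2 mm without taking another picture. The fingers read about 2 mm under the true diameters (16 for the 18 mm stem, 42 for the 44 mm collar).

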